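# Inspect a carved stamp at the marked focal height

## Robot

A 6-joint arm with a two-finger parallel gripper is mounted at the origin on the work surface. World frame = base frame: x ahead of the robot, y to its left, z up, the work surface at z = 0. Lengths are in m, angles in rad, forces in N, time in s.
With the tool pointing down it reaches from about 0.3 to 0.95 m from the base axis. Payload 3.1 kg.
Tool frame: the origin (TCP) lies on the centre line of the jaws, within the pads' length; the fingertips stand manip.tcp_to_tips ahead of it and the grasp point (between the pads) lies 5 mm behind it (manip.tcp_to_tips is the distance from the TCP to the fingertips, in m); z points along the fingers, y is the line along which they close (so a half turn about z gives the same grasp; the last joint's range is limited). The gripper opens to 85 mm and grips with 20 to 120 N. Pads are 22 mm wide; open, the fingers measure 114 mm over their backs; the gripper's body (76 mm by 85 mm) begins 54 mm behind the grasp point. The pads swing forward as they close: fully open they stand 13 mm farther back than shut.
Start: joints at [-1.24, 0.308, 1.634, -0, 1.2, -0.07], TCP at [0.244, -0.575, 0.245] pointing down, gripper open.
Joint ranges: [-3.06, 3.06], [-0.79, 1.96], [0.05, 2.63], [-1.19, 4.34], [0.05, 2.64], [-2.94, 2.94]. Speed limits (rad/s): [2.79, 2.79, 3.14, 3.14, 3.14, 3.14].

## Interface

Orientations are given as a unit quaternion [w, x, y, z].
In Python, from workcell import manip gives the robot as it stands.
- The arm moves only by the tool play_rows, never from a script. Its argument "commands" is text: rows parted by semicolons, each of 7 numbers parted by spaces: the opening in per cent of the stroke, from 0 (shut) to 100 (fully open), then the shift along the world's x, y, z in mm, then the turn, a rotation vector about the world's x, y, z in degrees. In form: claw dx dy dz rx ry rz; .... A call has exactly 5 rows; each row is the pose to reach, as a shift and turn from the pose commanded when the call began; what a row does not reach only later rows make up. A row lasts 1/10 s, in which the tool goes at most 50 mm and 8.59 degrees, less where a joint would pass 70% of its speed; a pose out of reach is approached as far as the arm can. A call with a gripper value outside its range is refused whole. The fingers move at their own pace and stop on an object; "newtons" is the grip in N (left out, the last holds). Time passes only in rows, so rows that repeat a pose let the fingers close, or fill a call up. It gives the time, the measured TCP pose, the force, the opening and the grip force at its end, in the units of the state.
- manip.sense(): the state, without advancing time (a new reading comes with each control period).
- manip.capture(name): name is "scene" or "top" or "wrist"; returns (picture, depth): 420x560x3 uint8, blue, green, red; 420x560 float32, m along the optical axis (not along the pixel's ray), 0 where there is no reading.
- manip.calibration(name): a dict with "fov_y" (degrees; the focal length in pixels is half the picture's height over the tangent of half this angle, whatever the lens; pixels are square), "cx", "cy" (the principal point, pixels), "position" and "rotation" of the camera in the world; the wrist camera has in their place "tool_from_camera" (4x4, takes a point from camera to tool coordinates, whose origin is the TCP and whose axes are the flange's). Camera axes: x right, y up, looking along -z (the intrinsics and any distortion apply to the point x, -y, -z); pixel columns grow to the right and rows downward; lengths in m; the calibration is good to about 2 mm. The wrist camera is an equidistant fisheye: a pixel r from the principal point sees the ray r / f radians off the axis. A picture is of the moment at which its call begins: read the wrist's pose just before it. calibration takes no time and is no camera call.
- manip.sign_off(): hands the job in; it is judged then, once.
The state is a dict: "time_s": time; "joints": joint angles; "dq": joint speeds; "effort": joint torques, N m; "tcp_pos": TCP position; "orientation": TCP orientation; "ft_force": force on the tool from outside, world axes, zero at the start; "torque": the same for the moment, N m; "finger_gap": finger opening in m; "grip_force": force on a finger pad.
Only numpy, scipy, OpenCV 4.12 (cv2) and the standard library are available. Lean on these libraries where they do the work, as an engineer would, in place of code of your own. Each camera call takes 0.05 s, during which the arm holds its last target. There are 200 camera calls.

## Task

Pull the sprung knob of the focus gauge on the wooden stand up to its stop and leave it there, so that its top marks the focal height. Then pick up the reading lens by its handle and hold it level and still, centred over the round carved stamp, with the lens at the height of the raised knob's top, and finish while still holding it there, resting on nothing. Leave the two stamps and everything else on the table where they are.

Things in the scene. Friction and masses are not known exactly. Their poses are not given: they have to be found in the camera images.
- stand: fixed light wooden board, 130 mm (its x) by 210 mm (its y) by 12 mm thick, lying flat on the table; origin at the centre of its underside, z up. It carries the focus gauge (knob axis at x = +30, y = 0 mm in its frame) and two loose stamps, near (-15, +68) and (-15, -68) mm, either stamp on either side. Its place and yaw (up to about 0.35 rad) vary
- gauge (a joint): lift of the gauge knob in m, straight up: 0 is fully down, 0.045 is at its upper stop; starts between 0 and 0.012. A weak spring (25 N/m) pulls it down, but a friction brake (2.5 N) holds it wherever it is left; pulling it up takes about 3 to 4.5 N
- gauge_top (a point): centre of the flat top of the steel gauge knob, axes as the stand's. The knob is an upright cylinder 23 mm in diameter and 22 mm tall on a thin 9 mm pin which slides in a dark steel sleeve (18 mm diameter, reaching 30 mm above the table). The top is 67 mm above the table with the gauge down and 112 mm with it at its stop
- round_stamp: round carved wooden stamp, 40 mm in diameter, 10 mm thick, petals on its top, lying loose on the stand; origin at the centre of its underside (12 mm above the table)
- square_stamp: square carved wooden stamp, 38 mm by 38 mm by 10 mm, lying loose on the stand; origin at the centre of its underside; not the one to look at
- lens: reading lens lying flat on the table, left or right, about 110 g: glass in a steel ring (77 mm outer diameter, 9 thick); square wooden handle 22 mm wide (y), 22 high, 110 long (x from -79 to +31 mm). Origin on the handle's underside, near the centre of mass, a good grip place; x runs along the handle to the glass, z up. Yaw within 0.35 rad of world x, glass away from the robot
- lens_center (a point): centre of the glass, at half its thickness: 85 mm along x and 11 mm up from the lens's origin; same axes as the lens; z is the optical axis
- paste_brush: flat paste brush lying on the table, about 155 mm long, 50 mm wide at the bristles, up to 14 mm high, on the side where the lens is not; origin on the underside, x towards the bristles; leave alone
- ink_jar: small glass jar with black lid, 40 mm diameter, 42 mm tall, between robot and stand; origin at the centre of its underside; leave alone
- white_box: open white plastic box 90 by 70 by 40 mm, behind and left of the stand; origin at the centre of its underside; leave alone
- wax_stub: wax stub, 34 mm diameter, 26 mm tall, behind the stand; origin at the centre of its underside; leave alone
- weight: dark steel cylinder, 50 mm diameter, 35 mm tall, behind and right of the stand; origin at the centre of its underside; leave alone
- steel_rule: flat steel rule 200 by 20 by 4 mm, far right; origin at the centre of its underside, long side along its y; leave alone
- glue_bottle: white bottle, 44 mm diameter, 60 mm tall, far left; origin at the centre of its underside; leave alone
Things that resemble listed ones, but are neither listed nor needed, are in the scene too. There is more than one size of the lens; the job needs the middle-sized.

How it is judged:
By the outcome, as a careful person would: the job done as asked, in the order asked, and still so for the second after the job is handed in, while the arm keeps its last pose, push and grip.
It also fails if it takes over 51 s, if anything falls off the work surface, if the arm or the gripper's body presses on something with over 40 N, if the wrist force passes 120 N, or if a joint passes its speed limit or range.

## Working session

There is one attempt and no reset: what is moved stays moved. The work goes in short steps, Python scripts to look and compute and a tool call to move; the robot and the scene stay as the last step left them, time stands still between calls to the robot, and variables do not carry over. Pictures are saved under pics/ and viewed, at most 10 in all, crops included, and the job is handed in when it is done.

Besides the shell and the picture viewer there is one more tool, called after "Request:" by a JSON object that holds its "op" and its "data", one argument or row to a line. play_rows: Moves the arm, as the interface text tells. Its arguments: {"type":"object","properties":{"commands":{"type":"string"},"newtons":{"type":"number"}},"required":["commands"]}

```bash
ls; mkdir -p pics; cat > h.py <<'E'
import numpy as np, cv2
from workcell import manip
def save(name, cam):
    s=manip.sense(); im,d=manip.capture(cam); cv2.imwrite(f'pics/{name}.png',im); np.savez(f'pics/{name}.npz',d=d,p=s['tcp_pos'],q=s['orientation']); return im,d
def pts(name,cam):  # world xyz map HxWx3 for pinhole cams
    d=np.load(f'pics/{name}.npz')['d']; c=manip.calibration(cam)
    H,W=d.shape; f=H/2/np.tan(np.radians(c['fov_y'])/2)
    v,u=np.mgrid[:H,:W]
    P=np.stack([(u-c['cx'])/f*d,-(v-c['cy'])/f*d,-d],-1)
    return P@np.array(c['rotation']).T+np.array(c['position'])
E
python3 - <<'E'
from h import *
for n in ('top','scene'):
    save(n,n); c=manip.calibration(n); print(n,{k:np.round(v,4).tolist() for k,v in c.items() if not isinstance(v,str)})
print(manip.sense(), manip.tcp_to_tips)
print(manip.calibration('wrist'))
E
```

```text
pics
top {'fov_y': 53.7615, 'cx': 278.6221, 'cy': 213.209, 'position': [0.2826, 0.1145, 1.5939], 'rotation': [-0.6962, -0.0629, 0.0637, 0.7123]}
scene {'fov_y': 47.8649, 'cx': 283.1809, 'cy': 204.5692, 'position': [1.0333, 1.0523, 0.997], 'rotation': [0.2286, 0.0953, 0.3986, 0.8831]}
{'time_s': 0.1, 'joints': array([-1.23964191e+00,  3.08966671e-01,  1.63505228e+00,  9.13408885e-07,
        1.19973768e+00, -6.96923226e-02]), 'dq': array([-0.00123534, -0.00158982, -0.00304252,  0.0004505 ,  0.0012857 ,
        0.00119163]), 'effort': array([-7.26867020e-04, -4.16406369e+01, -2.77644145e+01, -1.46912853e-04,
        3.95223324e-03, -1.63982509e-05]), 'tcp_pos': array([ 0.2436165 , -0.57477668,  0.24413488]), 'orientation': array([-1.07280896e-03,  9.79981839e-01,  1.99083965e-01, -1.40624817e-04]), 'ft_force': array([0.15339162, 0.88327936, 0.65155517]), 'torque': array([-0.00146369,  0.00730802,  0.00364703]), 'grip_force': 0.0, 'finger_gap': 0.08561655172000733} 0.014
{'fov_y': 65.70646984690485, 'cx': 278.2247947456481, 'cy': 211.99550008966676, 'tool_from_camera': array([[ 3.72992343e-04,  9.54965810e-01,  2.96715626e-01,
         7.63531298e-02],
       [ 9.99999917e-01, -4.05225474e-04,  4.71298458e-05,
        -2.56674950e-04],
       [ 1.65244122e-04,  2.96715584e-01, -9.54965882e-01,
        -1.28156811e-01],
       [ 0.00000000e+00,  0.00000000e+00,  0.00000000e+00,
         1.00000000e+00]])}
```

```bash
sed -i "s/np.array(c\['rotation'\]).T/Rotation.from_quat(c['rotation'],scalar_first=True).as_matrix().T/; s/^import numpy as np, cv2/import numpy as np, cv2\nfrom scipy.spatial.transform import Rotation/" h.py
python3 - <<'E'
from h import *
im=cv2.imread('pics/top.png'); cv2.imwrite('pics/topb.png',cv2.resize(im,(800,600),interpolation=cv2.INTER_CUBIC))
P=pts('top','top')
for u,v in [(280,213),(100,100),(450,100),(100,350),(450,350)]: print(u,v,P[v,u].round(3))
E
```

```text
280 213 [0.571 0.104 0.007]
100 100 [ 1.421  1.165 -0.736]
450 100 [ 1.377 -0.943 -0.745]
100 350 [ 0.073  0.78  -0.001]
450 350 [ 0.157 -0.215  0.755]
```

View pics/topb.png

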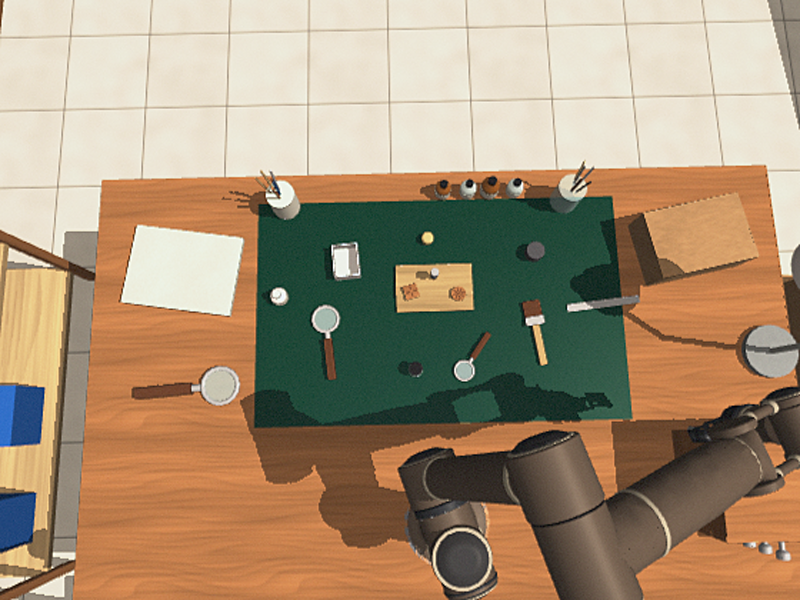

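The top view shows the stand at about (434,288), the square stamp at (409,292), the round one at (457,294) and the knob at (434,273). The middle-sized lens is on the left, glass at (325,320) and handle end at (330,378). The small and big ones, at (464,370) and (220,385), are decoys.

```bash
python3 - <<'E'
from h import *
im=cv2.imread('pics/top.png')[150:300,190:390]; cv2.imwrite('pics/topc.png',cv2.resize(im,(800,600),interpolation=cv2.INTER_CUBIC))
E
```

```text
(no output)
```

View pics/topc.png

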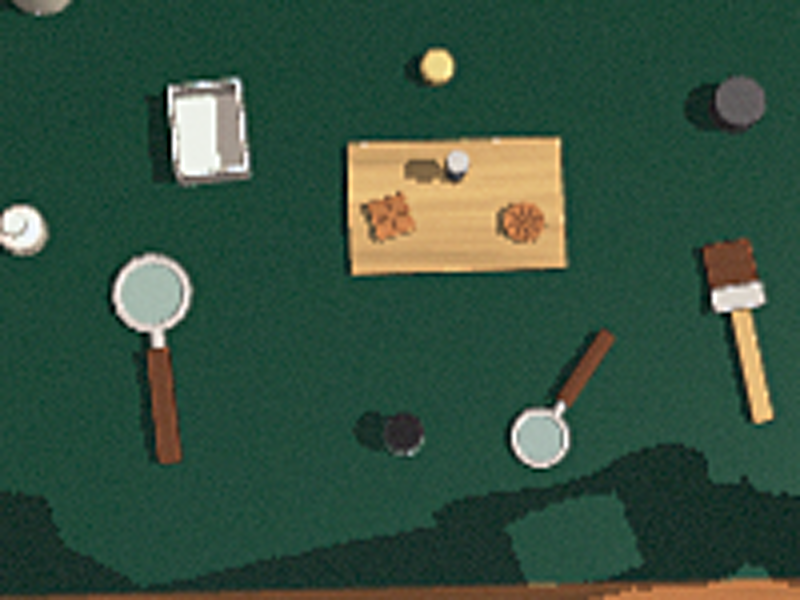

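The crop shows the stand corners at (347,142), (561,138), (567,267), (352,276), the square stamp at (388,217), the round stamp at (522,222) and the knob top at (457,158). The lens glass is at (152,293), with the handle running from (159,347) to (170,462).

```bash
cat >> h.py <<'E'
def ray(cam,u,v,z,p=None,q=None):
    c=manip.calibration(cam); f=210/np.tan(np.radians(c['fov_y'])/2)
    x,y=(u-c['cx'])/f,(v-c['cy'])/f
    if cam=='wrist':
        r=np.hypot(x,y); k=np.sin(r)/max(r,1e-9); d=np.array([x*k,-y*k,-np.cos(r)])
        T=np.array(c['tool_from_camera']); R=Rotation.from_quat(q,scalar_first=True).as_matrix()
        d=R@T[:3,:3]@d; o=np.array(p)+R@T[:3,3]
    else:
        d=Rotation.from_quat(c['rotation'],scalar_first=True).as_matrix()@np.array([x,-y,-1]); o=np.array(c['position'])
    return o+d*(z-o[2])/d[2]
E
python3 - <<'E'
from h import *
L=lambda a,b,z: ray('top',190+(a+.5)/4-.5,150+(b+.5)/4-.5,z)
for n,a,b,z in [('s1',347,142,.012),('s2',561,138,.012),('s3',567,267,.012),('s4',352,276,.012),('glass',152,293,.015),('hf',159,347,.022),('hr',170,462,.022),('sq',388,217,.022),('rd',522,222,.022),('knob',457,158,.07),('jar',404,433,.042),('wax',437,66,.026)]: print(n,L(a,b,z).round(4))
d=np.load('pics/top.npz')['d'];P=pts('top','top')
print(P[186:195,300:309,2].round(3))
E
```

```text
s1 [0.6816 0.1155 0.012 ]
s2 [ 0.6808 -0.0948  0.012 ]
s3 [ 0.5521 -0.0949  0.012 ]
s4 [0.548  0.1136 0.012 ]
glass [0.5353 0.3067 0.015 ]
hf [0.4819 0.2993 0.022 ]
hr [0.3726 0.2891 0.022 ]
sq [0.6035 0.0774 0.022 ]
rd [ 0.5955 -0.052   0.022 ]
knob [0.649  0.0119 0.07  ]
jar [0.3933 0.0684 0.042 ]
wax [0.7528 0.0255 0.026 ]
[[0.01  0.013 0.014 0.005 0.007 0.01  0.012 0.016 0.013]
 [0.014 0.01  0.007 0.018 0.015 0.013 0.013 0.015 0.009]
 [0.009 0.016 0.01  0.066 0.061 0.064 0.008 0.014 0.011]
 [0.014 0.008 0.065 0.063 0.073 0.068 0.072 0.006 0.012]
 [0.009 0.062 0.072 0.066 0.07  0.07  0.07  0.016 0.014]
 [0.008 0.058 1.594 0.067 0.067 0.068 0.072 0.006 0.005]
 [0.011 0.058 0.06  0.068 0.065 0.071 0.069 0.016 0.013]
 [0.016 0.021 0.058 0.061 0.071 0.059 0.053 0.014 0.004]
 [0.021 0.011 0.032 0.048 0.048 0.027 0.014 0.013 0.009]]
```

Request:
{"op": "play_rows", "data": {
  "commands": "100 27 39 0 0 0 -3; 100 54 78 0 0 0 -7; 100 81 117 0 0 0 -11; 100 108 156 0 0 0 -14; 100 135 195 0 0 0 -17",
  "newtons": 40
}}

```text
time_s: 0.6
tcp_pos: [0.3793, -0.3786, 0.2448]
orientation: [-0.0, 0.999, 0.051, -0.0]
ft_force: [0.9, -0.8, -0.4]
finger_gap: 0.0856
grip_force: 0.0
```

Request:
{"op": "play_rows", "data": {
  "commands": "100 27 39 0 0 0 0; 100 54 78 0 0 0 0; 100 81 117 0 0 0 0; 100 108 156 0 0 0 0; 100 135 195 0 0 0 0"
}}

```text
time_s: 1.1
tcp_pos: [0.5143, -0.1836, 0.2449]
orientation: [-0.0, 0.999, 0.052, -0.0]
ft_force: [0.9, -0.6, 0.3]
finger_gap: 0.0857
grip_force: 0.0
```

Request:
{"op": "play_rows", "data": {
  "commands": "100 27 39 -9 0 0 0; 100 54 78 -18 0 0 0; 100 81 117 -27 0 0 0; 100 108 156 -36 0 0 0; 100 135 197 -45 0 0 0"
}}

```text
time_s: 1.6
tcp_pos: [0.6493, 0.0132, 0.1993]
orientation: [0.0, 0.999, 0.052, -0.0]
ft_force: [0.6, -0.1, -0.0]
finger_gap: 0.0854
grip_force: 0.0
```

Request:
{"op": "play_rows", "data": {
  "commands": "100 0 0 0 0 0 0; 100 0 0 0 0 0 0; 100 0 0 0 0 0 0; 100 0 0 0 0 0 0; 100 0 0 0 0 0 0"
}}

```text
time_s: 2.1
tcp_pos: [0.6485, 0.0101, 0.2009]
orientation: [0.0, 0.999, 0.051, 0.0]
ft_force: [-0.1, 1.5, 0.5]
finger_gap: 0.0853
grip_force: 0.0
```

```bash
python3 - <<'E'
from h import *
save('w1','wrist'); s=manip.sense(); print(s['tcp_pos'],s['orientation'],s['time_s'])
im=cv2.imread('pics/w1.png'); cv2.imwrite('pics/w1b.png',cv2.resize(im,(800,600),interpolation=cv2.INTER_CUBIC))
E
```

```text
[0.64858896 0.01022775 0.20084869] [9.23992311e-05 9.98692088e-01 5.11273710e-02 3.11369804e-04] 2.15
```

View pics/w1b.png

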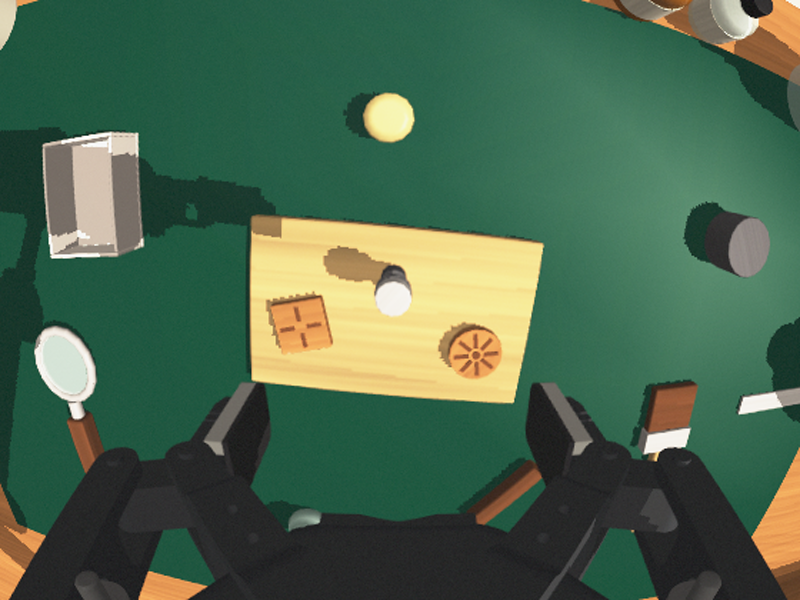

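The wrist view shows the knob top at (393,299), the round stamp centre at (475,355), the square one at (301,323), and the stand corners at (251,216), (543,242), (514,403), (250,382).

```bash
python3 - <<'E'
from h import *
D=np.load('pics/w1.npz')
for n,a,b,z in [('s1',251,216,.012),('s2',543,242,.012),('s3',514,403,.012),('s4',250,382,.012),('sq',301,323,.022),('rd',475,355,.022),('knob67',393,299,.067),('knob73',393,299,.073)]: print(n,ray('wrist',a*.7,b*.7,z,D['p'],D['q']).round(4))
print(D['d'][203:216:3,270:280:3])
E
```

```text
s1 [0.6797 0.1176 0.012 ]
s2 [ 0.6823 -0.0904  0.012 ]
s3 [ 0.5528 -0.0927  0.012 ]
s4 [0.5493 0.1175 0.012 ]
sq [0.6075 0.0754 0.022 ]
rd [ 0.5958 -0.0516  0.022 ]
knob67 [0.6455 0.0128 0.067 ]
knob73 [0.6473 0.0129 0.073 ]
[[0.27129912 0.27034742 0.27033347 0.2711683 ]
 [0.27282572 0.27106926 0.2719937  0.27183652]
 [0.2728281  0.2719335  0.27384642 0.27335265]
 [0.2728368  0.27395406 0.         0.27401423]
 [0.27436066 0.27398407 0.2740511  0.27405727]]
```

Request:
{"op": "play_rows", "data": {
  "commands": "100 -3 2 -30 0 0 0; 100 -3 2 -60 0 0 0; 100 -3 2 -90 0 0 0; 100 -3 2 -120 0 0 0; 100 -3 2 -146 0 0 0"
}}

```text
time_s: 2.65
tcp_pos: [0.6453, 0.0127, 0.0532]
orientation: [0.0, 0.999, 0.051, -0.0]
ft_force: [-0.4, -0.1, -0.1]
finger_gap: 0.085
grip_force: 0.0
```

Request:
{"op": "play_rows", "data": {
  "commands": "100 0 0 0 0 0 0; 60 0 0 0 0 0 0; 20 0 0 0 0 0 0; 15 0 0 0 0 0 0; 10 0 0 0 0 0 0",
  "newtons": 25
}}

```text
time_s: 3.15
tcp_pos: [0.6471, 0.0134, 0.0561]
orientation: [0.0, 0.999, 0.052, 0.002]
ft_force: [0.2, -0.1, -0.1]
finger_gap: 0.0283
grip_force: 0.0
```

Request:
{"op": "play_rows", "data": {
  "commands": "10 0 0 0 0 0 0; 10 0 0 0 0 0 0; 10 0 0 0 0 0 0; 10 0 0 0 0 0 0; 10 0 0 0 0 0 0"
}}

```text
time_s: 3.65
tcp_pos: [0.6469, 0.0131, 0.0548]
orientation: [0.0, 0.999, 0.052, 0.001]
ft_force: [3.2, -4.0, 2.3]
finger_gap: 0.0209
grip_force: 26.2
```

Request:
{"op": "play_rows", "data": {
  "commands": "10 0 0 8 0 0 0; 10 0 0 16 0 0 0; 10 0 0 24 0 0 0; 10 0 0 32 0 0 0; 10 0 0 36 0 0 0"
}}

```text
time_s: 4.15
tcp_pos: [0.6468, 0.0131, 0.0901]
orientation: [0.0, 0.999, 0.052, 0.001]
ft_force: [5.1, -3.4, -2.6]
finger_gap: 0.0213
grip_force: 25.8
```

Request:
{"op": "play_rows", "data": {
  "commands": "10 0 0 1 0 0 0; 10 0 0 2 0 0 0; 10 0 0 3 0 0 0; 10 0 0 4 0 0 0; 10 0 0 4 0 0 0"
}}

```text
time_s: 4.65
tcp_pos: [0.6469, 0.0131, 0.0937]
orientation: [0.0, 0.999, 0.052, 0.001]
ft_force: [5.2, -3.0, -3.8]
finger_gap: 0.0211
grip_force: 25.9
```

Request:
{"op": "play_rows", "data": {
  "commands": "10 0 0 1 0 0 0; 10 0 0 2 0 0 0; 10 0 0 3 0 0 0; 10 0 0 4 0 0 0; 10 0 0 4 0 0 0"
}}

```text
time_s: 5.15
tcp_pos: [0.6469, 0.0131, 0.0976]
orientation: [0.0, 0.999, 0.052, 0.001]
ft_force: [5.3, -2.6, -2.5]
finger_gap: 0.0213
grip_force: 25.9
```

Request:
{"op": "play_rows", "data": {
  "commands": "10 0 0 0.5 0 0 0; 10 0 0 1 0 0 0; 10 0 0 1.5 0 0 0; 10 0 0 2 0 0 0; 10 0 0 2 0 0 0"
}}

```text
time_s: 5.65
tcp_pos: [0.6468, 0.0131, 0.0995]
orientation: [0.0, 0.999, 0.052, 0.001]
ft_force: [5.6, -4.2, -3.6]
finger_gap: 0.0214
grip_force: 25.8
```

Request:
{"op": "play_rows", "data": {
  "commands": "10 0 0 0.5 0 0 0; 10 0 0 1 0 0 0; 10 0 0 1.5 0 0 0; 10 0 0 2 0 0 0; 10 0 0 2 0 0 0"
}}

```text
time_s: 6.15
tcp_pos: [0.6468, 0.0131, 0.0997]
orientation: [0.0, 0.999, 0.052, 0.001]
ft_force: [8.2, -2.4, -11.3]
finger_gap: 0.0208
grip_force: 25.2
```

Request:
{"op": "play_rows", "data": {
  "commands": "10 0 0 -1 0 0 0; 40 0 0 -1 0 0 0; 100 0 0 -1 0 0 0; 100 0 0 -1 0 0 0; 100 0 0 -1 0 0 0"
}}

```text
time_s: 6.65
tcp_pos: [0.6453, 0.014, 0.1012]
orientation: [-0.0, 0.999, 0.052, -0.0]
ft_force: [0.8, -0.0, 0.1]
finger_gap: 0.0761
grip_force: 0.0
```

Request:
{"op": "play_rows", "data": {
  "commands": "100 0 0 0 0 0 0; 100 0 0 10 0 0 0; 100 0 0 35 0 0 0; 100 0 0 70 0 0 0; 100 0 0 100 0 0 0"
}}

```text
time_s: 7.15
tcp_pos: [0.6461, 0.0136, 0.2035]
orientation: [-0.0, 0.999, 0.052, 0.001]
ft_force: [0.6, -0.7, 1.1]
finger_gap: 0.0854
grip_force: 0.0
```

Request:
{"op": "play_rows", "data": {
  "commands": "100 -22 32 0 0 0 0; 100 -44 64 0 0 0 0; 100 -66 96 0 0 0 0; 100 -88 128 0 0 0 0; 100 -110 160 0 0 0 0"
}}

```text
time_s: 7.65
tcp_pos: [0.5351, 0.1747, 0.2024]
orientation: [-0.0, 0.999, 0.052, 0.001]
ft_force: [0.2, 0.6, 0.1]
finger_gap: 0.0854
grip_force: 0.0
```

Request:
{"op": "play_rows", "data": {
  "commands": "100 -28 40 -10 0 0 0; 100 -56 80 -20 0 0 0; 100 -86 124 -30 0 0 0; 100 -86 124 -40 0 0 0; 100 -86 124 -40 0 0 0"
}}

```text
time_s: 8.15
tcp_pos: [0.448, 0.2981, 0.1605]
orientation: [0.001, 0.999, 0.054, -0.001]
ft_force: [-0.0, -0.9, -0.1]
finger_gap: 0.0854
grip_force: 0.0
```

```bash
python3 - <<'E'
from h import *
save('w2','wrist'); s=manip.sense(); print(s['tcp_pos'],s['orientation'],s['time_s'])
im=cv2.imread('pics/w2.png'); cv2.imwrite('pics/w2b.png',cv2.resize(im,(800,600),interpolation=cv2.INTER_CUBIC))
E
```

```text
[0.44940826 0.29743232 0.16122171] [ 4.59600105e-04  9.98604545e-01  5.28079653e-02 -2.63461887e-04] 8.2
```

View pics/w2b.png

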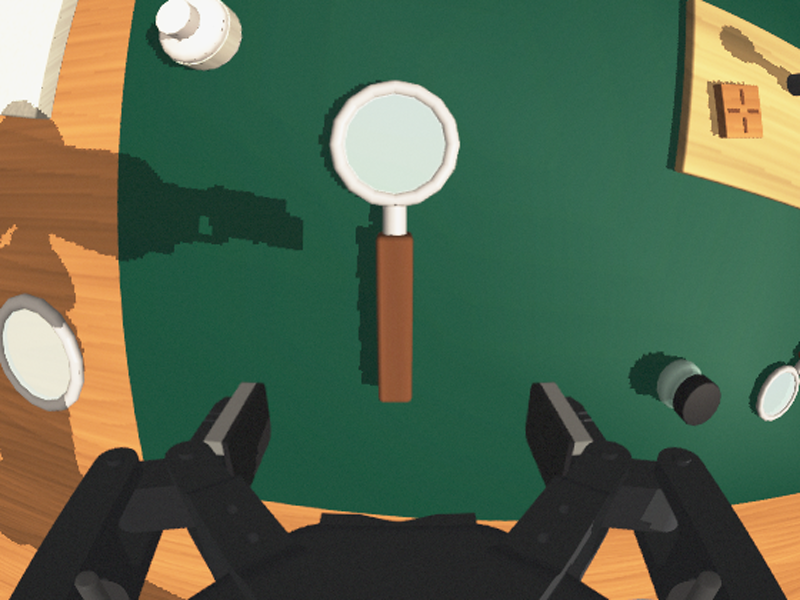

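The lens is seen upright: glass centre (395,144), handle's front top edge (395,236), rear top edge (396,402). It is aligned with the jaws.

```bash
python3 - <<'E'
from h import *
D=np.load('pics/w2.npz')
g,f,r=[ray('wrist',a*.7,b*.7,z,D['p'],D['q']) for a,b,z in [(395,144,.0135),(395,236,.022),(396,402,.022)]]
print(g.round(4),f.round(4),r.round(4),np.linalg.norm((f-r)[:2]))
for A,B in ((g,r),(f,r)): print('yaw',np.arctan2(*(A-B)[1::-1]))
x=(g-r)[:2]/np.linalg.norm((g-r)[:2])
print('origin from g,f,r',g[:2]-.085*x,f[:2]-.031*x,r[:2]+.079*x)
R=Rotation.from_quat(D['q'],scalar_first=True).as_matrix(); print('tool yaw',np.arctan2(R[1,0],R[0,0]))
E
```

```text
[0.5345 0.3091 0.0135] [0.4813 0.3034 0.022 ] [0.3734 0.2912 0.022 ] 0.108602920066394
yaw 0.11077358453354628
yaw 0.11220687410117468
origin from g,f,r [0.45001604 0.29972626] [0.45051846 0.29993876] [0.45192429 0.29993851]
tool yaw 0.10752486386587053
```

Request:
{"op": "play_rows", "data": {
  "commands": "100 1.5 2.5 -35 0 0 0.3; 100 1.5 2.5 -70 0 0 0.3; 100 1.5 2.5 -105 0 0 0.3; 100 1.5 2.5 -130 0 0 0.3; 100 1.5 2.5 -142 0 0 0.3"
}}

```text
time_s: 8.7
tcp_pos: [0.4515, 0.2979, 0.0175]
orientation: [0.001, 0.999, 0.053, -0.001]
ft_force: [-0.1, -0.1, 1.1]
finger_gap: 0.0857
grip_force: 0.0
```

Request:
{"op": "play_rows", "data": {
  "commands": "100 0 0 0 0 0 0; 60 0 0 0 0 0 0; 25 0 0 0 0 0 0; 10 0 0 0 0 0 0; 10 0 0 0 0 0 0",
  "newtons": 60
}}

```text
time_s: 9.2
tcp_pos: [0.4521, 0.3005, 0.0204]
orientation: [-0.0, 0.999, 0.055, 0.001]
ft_force: [-0.3, -0.3, 0.2]
finger_gap: 0.0279
grip_force: 0.0
```

Request:
{"op": "play_rows", "data": {
  "commands": "10 0 0 0 0 0 0; 10 0 0 0 0 0 0; 10 0 0 0 0 0 0; 10 0 0 0 0 0 0; 10 0 0 0 0 0 0"
}}

```text
time_s: 9.7
tcp_pos: [0.4523, 0.3007, 0.0205]
orientation: [-0.0, 0.998, 0.055, 0.001]
ft_force: [-0.1, -0.2, 5.9]
finger_gap: 0.0205
grip_force: 60.9
```

Request:
{"op": "play_rows", "data": {
  "commands": "10 0 0 15 0 0 0; 10 0 0 45 0 0 0; 10 0 0 80 0 0 0; 10 0 0 115 0 0 0; 10 0 0 140 0 0 0"
}}

```text
time_s: 10.2
tcp_pos: [0.4517, 0.3003, 0.1621]
orientation: [-0.001, 0.998, 0.055, 0.001]
ft_force: [0.4, 0.1, -1.7]
finger_gap: 0.0204
grip_force: 60.0
```

Request:
{"op": "play_rows", "data": {
  "commands": "10 6 -35 0 0 0 0; 10 12 -70 0 0 0 0; 10 18 -105 0 0 0 0; 10 24 -140 0 0 0 0; 10 30 -175 0 0 0 0"
}}

```text
time_s: 10.7
tcp_pos: [0.4808, 0.1237, 0.1597]
orientation: [0.0, 0.998, 0.055, -0.0]
ft_force: [-0.2, -0.4, -2.0]
finger_gap: 0.0205
grip_force: 60.0
```

Request:
{"op": "play_rows", "data": {
  "commands": "10 6 -40 0 0 0 0; 10 12 -80 0 0 0 0; 10 18 -120 0 0 0 0; 10 24 -155 0 0 0 0; 10 30 -186 0 0 0 0"
}}

```text
time_s: 11.2
tcp_pos: [0.5108, -0.0627, 0.1597]
orientation: [0.0, 0.999, 0.054, -0.0]
ft_force: [0.4, 1.6, -0.9]
finger_gap: 0.0203
grip_force: 60.0
```

Request:
{"op": "play_rows", "data": {
  "commands": "10 0 0 -15 0 0 0; 10 0 0 -25 0 0 0; 10 0 0 -30 0 0 0; 10 0 0 -30 0 0 0; 10 0 0 -30 0 0 0"
}}

```text
time_s: 11.7
tcp_pos: [0.5112, -0.0602, 0.1293]
orientation: [-0.0, 0.998, 0.055, -0.0]
ft_force: [-0.1, -0.7, -1.2]
finger_gap: 0.0207
grip_force: 60.0
```

```bash
python3 - <<'E'
from h import *
save('w3','wrist'); s=manip.sense(); print(s['tcp_pos'],s['orientation'],s['time_s'],s['ft_force'],s['torque'])
im=cv2.imread('pics/w3.png'); cv2.imwrite('pics/w3b.png',cv2.resize(im,(800,600),interpolation=cv2.INTER_CUBIC))
E
```

```text
[ 0.51153832 -0.06036485  0.1296289 ] [5.33036412e-05 9.98472398e-01 5.52521893e-02 2.51669599e-04] 11.75 [ 1.06428268 -0.25258706 -1.71259864] [0.06682051 0.04276591 0.04353103]
```

View pics/w3b.png

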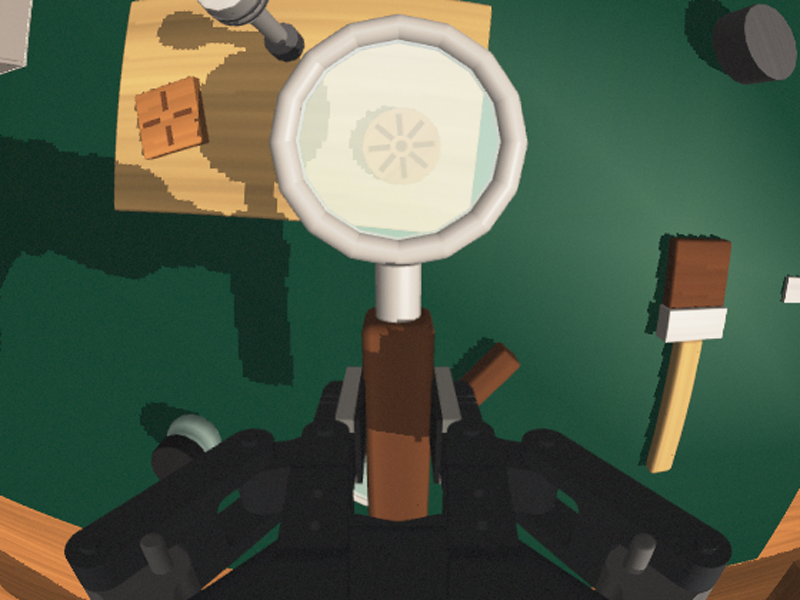

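The lens is held over the round stamp. The ring centre is at (399,139), the stamp is seen through the glass at (401,146), and the knob is upper left. Next I fit the ring's plane from the depth image.

```bash
cat > chk.py <<'E'
from h import *
def chk(name,cen,rin=104,rout=126,sp=None):
    D=np.load(f'pics/{name}.npz'); d=D['d']; p,q=D['p'],D['q']
    c=manip.calibration('wrist'); f=210/np.tan(np.radians(c['fov_y'])/2)
    v,u=np.mgrid[:420,:560]; x,y=(u-c['cx'])/f,(v-c['cy'])/f; r=np.hypot(x,y); t=np.tan(r)/np.maximum(r,1e-9)
    P=np.stack([x*t*d,-y*t*d,-d],-1); T=np.array(c['tool_from_camera']); P=P@T[:3,:3].T+T[:3,3]
    P=P@Rotation.from_quat(q,scalar_first=True).as_matrix().T+p
    rr=np.hypot(u-cen[0],v-cen[1])
    m=(rr>rin*.7)&(rr<rout*.7)&(d>0)&(P[...,2]>p[2]-.05)
    Q=P[m]; 
    for _ in range(4):
        A=np.c_[Q[:,:2]-Q[:,:2].mean(0),np.ones(len(Q))]; k=np.linalg.lstsq(A,Q[:,2],rcond=None)[0]; e=Q[:,2]-A@k; Q=Q[abs(e)<max(2*e.std(),.001)]
    print('ring mean',Q.mean(0).round(4),'slopes deg',np.degrees(k[:2]).round(2),'n',len(Q),'sd',e.std().round(4),'tcp z',p[2])
    # ring circle fit in xy of top-ish points
    B=np.c_[2*Q[:,:2],np.ones(len(Q))]; s=np.linalg.lstsq(B,(Q[:,:2]**2).sum(1),rcond=None)[0]; print('circle',s[:2].round(4),'r',np.sqrt(s[2]+s[:2]@s[:2]).round(4))
    print('ray centre @.12',ray('wrist',*cen,p[2]-.0095,p,q).round(4))
    if sp: print('stamp',ray('wrist',*sp,.022,p,q).round(4))
    return P
if __name__=='__main__':
    P=chk('w3',(399*.7,139*.7),sp=(401*.7,146*.7))
    h=P[232:300:12,272:290].reshape(-1,3); k=P[230:330,274:286]
    for v in range(226,345,12): print(v,np.median(P[v,272:288],0).round(4))
E
python3 chk.py
```

```text
ring mean [ 0.5934 -0.0508  0.1233] slopes deg [-0.05  0.  ] n 6623 sd 0.0006 tcp z 0.12931789790037349
circle [ 0.5941 -0.0509] r 0.0336
ray centre @.12 [ 0.594  -0.0511  0.1198]
stamp [ 0.5956 -0.0522  0.022 ]
226 [ 0.5407 -0.0571  0.1277]
238 [ 0.5363 -0.0576  0.13  ]
250 [ 0.5308 -0.0582  0.1303]
262 [ 0.5252 -0.0589  0.1305]
274 [ 0.5193 -0.0595  0.1306]
286 [ 0.5135 -0.0602  0.1306]
298 [ 0.5069 -0.061   0.1306]
310 [ 0.5001 -0.0617  0.1303]
322 [ 0.493  -0.0625  0.1302]
334 [ 0.4854 -0.0634  0.1301]
```

Request:
{"op": "play_rows", "data": {
  "commands": "10 0.5 -0.3 -2 0 0 0; 10 1 -0.6 -5 0 0 0; 10 1.5 -1 -7.5 0 0 0; 10 1.5 -1 -7.5 0 0 0; 10 1.5 -1 -7.5 0 0 0"
}}

```text
time_s: 12.25
tcp_pos: [0.5127, -0.062, 0.1216]
orientation: [-0.0, 0.999, 0.055, -0.0]
ft_force: [0.7, 0.4, -1.5]
finger_gap: 0.0207
grip_force: 60.0
```

Request:
{"op": "play_rows", "data": {
  "commands": "10 0 0 0 0 0 0; 10 0 0 0 0 0 0; 10 0 0 0 0 0 0; 10 0 0 0 0 0 0; 10 0 0 0 0 0 0"
}}

```text
time_s: 12.75
tcp_pos: [0.5128, -0.062, 0.1218]
orientation: [0.0, 0.999, 0.055, 0.0]
ft_force: [0.2, 0.5, -1.2]
finger_gap: 0.0204
grip_force: 60.0
```

```bash
python3 - <<'E'
from chk import *
save('w4','wrist'); save('sc4','scene')
P=chk('w4',(399*.7,139*.7),sp=(401*.7,146*.7))
print('handle top',np.median(P[250:320,272:288].reshape(-1,3)[:,2]).round(4))
k=P[0:8,150:180]; print('knob z', np.percentile(k[...,2],[50,80,90,95,99]).round(4))
print(manip.sense()['tcp_pos'],manip.sense()['orientation'])
im=cv2.imread('pics/sc4.png'); a=cv2.imread('pics/w4.png')
c=manip.calibration('scene'); R=Rotation.from_quat(c['rotation'],scalar_first=True).as_matrix(); q=R.T@(np.array([.62,-.01,.08])-np.array(c['position'])); f=210/np.tan(np.radians(c['fov_y'])/2); u=int(c['cx']+f*q[0]/-q[2]); v=int(c['cy']-f*q[1]/-q[2]); print(u,v)
v0,u0=max(v-75,0),max(u-100,0); print('crop origin',u0,v0)
cv2.imwrite('pics/sc4c.png',cv2.resize(im[v0:v0+150,u0:u0+200],(800,600),interpolation=cv2.INTER_CUBIC))
S=pts('sc4','scene'); 
m=(abs(S[...,0]-.646)<.02)&(abs(S[...,1]-.0125)<.02)&(S[...,2]>.06)&(S[...,2]<.14); print('scene knob top z',np.percentile(S[m][:,2],[50,80,90,95,98]).round(4),m.sum())
E
```

```text
ring mean [ 0.5953 -0.0527  0.1159] slopes deg [-0.01 -0.08] n 6648 sd 0.0006 tcp z 0.12182900417177596
circle [ 0.5958 -0.0528] r 0.0336
ray centre @.12 [ 0.5957 -0.053   0.1123]
stamp [ 0.597 -0.054  0.022]
handle top 0.1228
knob z [0.1035 0.1091 0.1108 0.1114 0.1122]
[ 0.51281962 -0.06196953  0.12178552] [-4.50419297e-06  9.98505606e-01  5.46493850e-02  1.50614004e-05]
239 183
crop origin 139 108
scene knob top z [0.1033 0.1121 0.1139 0.1154 0.1157] 86
```

View pics/sc4c.png

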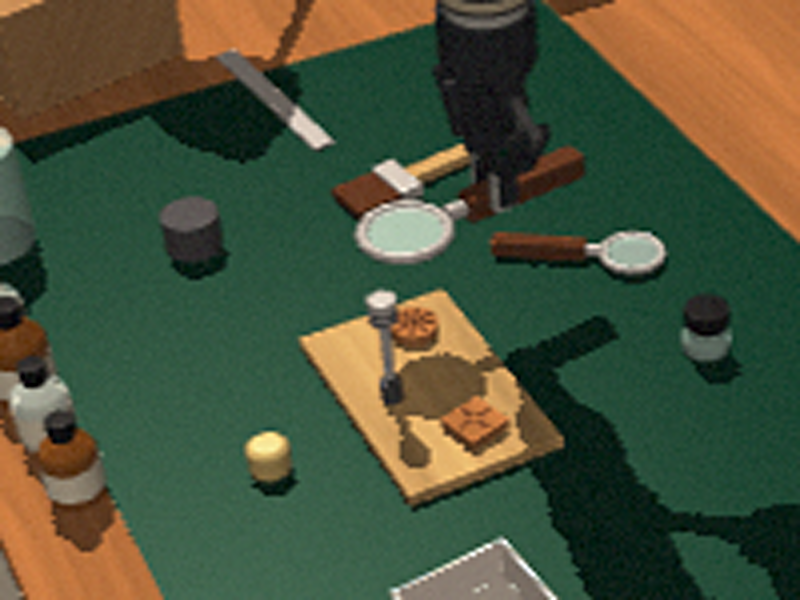

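The scene view shows the knob raised at (381,300), the lens held level at (405,230) with nothing under it, and both stamps on the stand.

```bash
python3 - <<'E'
from h import *
im=cv2.imread('pics/w4.png')[0:190,180:380]; cv2.imwrite('pics/w4c.png',cv2.resize(im,None,fx=3,fy=3,interpolation=cv2.INTER_CUBIC))
E
```

```text
(no output)
```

View pics/w4c.png

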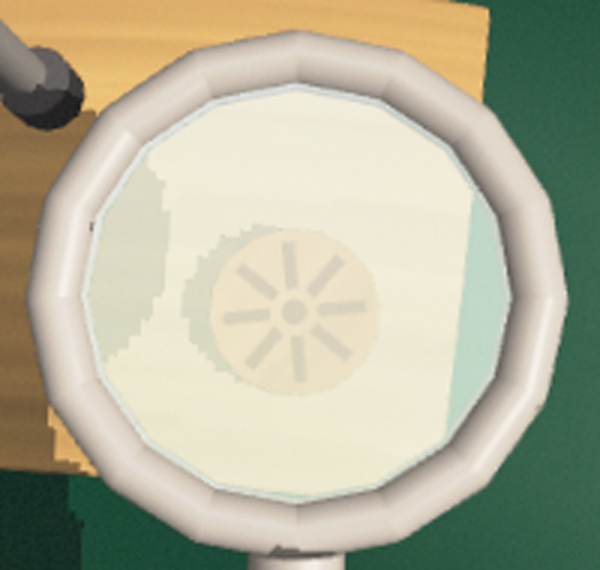

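The stamp centre is at (294,312) in the crop, and the ring centre is at about (298,292).

```bash
python3 - <<'E'
from h import *
D=np.load('pics/w4.npz')
print('stamp',ray('wrist',180+294/3-.33,312/3-.33,.022,D['p'],D['q']).round(4),'lens',ray('wrist',180+298/3-.33,292/3-.33,.112,D['p'],D['q']).round(4))
E
```

```text
stamp [ 0.5958 -0.0521  0.022 ] lens [ 0.5958 -0.0528  0.112 ]
```

```bash
python3 -c "
from workcell import manip
print(manip.sign_off())"
```

```text
the job is handed in; nothing more can be done
None
```

The job is handed in: the gauge knob is up at its stop, and the lens is held level within about 1 mm of the round stamp's centre, at the knob-top height (112 mm), at about 13 of the 51 s.

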